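# Tighten a lens retaining ring with a pin spanner

### The arm

A 6-joint arm with a two-finger parallel gripper is mounted at the origin on a cart in front of the work surface, level with it; the furniture and walls round the work are solid. World frame = base frame: x ahead of the robot, y to its left, z up, the work surface at z = 0. Lengths are in m, angles in rad, forces in N, time in s.
With the tool pointing down it reaches from about 0.275 to 0.825 m from the base axis. Payload 5.2 kg.
Tool frame: the origin (TCP) lies midway between the tips of the shut fingers; the grasp point (between the pads) lies 19 mm behind it; z points along the fingers, y is the line along which they close (so a half turn about z gives the same grasp; the last joint's range is limited). The gripper opens to 93 mm and grips with 3 to 60 N. Pads are 15 mm wide; open, the fingers measure 128 mm over their backs; the gripper's body (75 mm by 188 mm) begins 65 mm behind the grasp point.
Start: joints at [-1.464, 0.259, 1.535, -0, 1.348, -0.203], TCP at [0.168, -0.524, 0.219] pointing down, gripper open.
Joint ranges: [-3.14, 3.14], [-0.91, 2.08], [0.19, 2.58], [-1.22, 4.36], [0.22, 2.71], [-3.12, 3.12]. Speed limits (rad/s): [2.57, 2.57, 3.14, 3.14, 3.14, 3.14].

### API

Orientations are given as a rotation vector (axis times angle).
In Python, from cell import manip, vision gives the robot as it stands.
- The arm moves only by the shell command python3 -m crank 'ROWS' [FORCE]. ROWS is text: rows parted by semicolons, each of 7 numbers parted by spaces: the shift along the tool's x, y, z in units of 0.15 m (1.0 is 0.15 m), then the turn, a rotation vector about the tool's x, y, z in units of 0.5 rad (1.0 is 0.5 rad), then the closure, from 0 (fully open) to 1 (shut). In form: dx dy dz wx wy wz hand; .... A call has 1 to 12 rows; each row is the pose to reach, as a shift and turn from the pose commanded when the call began, along the tool's axes at that moment; what a row does not reach only later rows make up. A row lasts 1/10 s, in which the tool goes at most 50 mm and 8.59 degrees, less where a joint would pass 70% of its speed; a pose out of reach is approached as far as the arm can. A call with a number of a shift or a turn outside -1 to 1 is refused whole. A call with a gripper value outside its range is refused whole. The fingers move at their own pace and stop on an object; FORCE is the grip in N (left out, the last holds). Time passes only in rows, so rows that repeat a pose let the fingers close. It gives the time, the measured TCP pose, the force, the opening and the grip force at its end, in the units of the state.
- manip.observe(): the state, without advancing time (a new reading comes with each control period).
- vision.get_image(name): name is "side" or "top"; returns a dict with "img" (400x640x3 uint8, blue, green, red), "K" (3x3 intrinsics, pixels), "distortion" ([k1, k2, p1, p2, k3] as OpenCV has them; the pictures are not rectified), "extrinsics" (4x4, takes a point from world to camera coordinates). Camera axes: x right, y down, z forward; pixel columns grow to the right and rows downward; lengths in m; the calibration is good to about 2 mm. A picture is of the moment at which its call begins. There is no depth.
- manip.job_done(): hands the job in; it is judged then, once.
The state is a dict: "t": time; "qpos": joint angles; "qvel": joint speeds; "joint_efforts": joint torques, N m; "tcp_pos": TCP position; "tool_rot": TCP orientation; "ft_force": force on the tool from outside, world axes, zero at the start; "moment": the same for the moment, N m; "finger_gap": opening from 0.0 (shut) to 1.0 (fully open); "grip_force": force on a finger pad.
Only numpy, scipy, OpenCV 4.12 (cv2) and the standard library are available. Lean on these libraries where they do the work, as an engineer would, in place of code of your own. Each camera call takes 0.05 s, during which the arm holds its last target. There are 200 camera calls.

### The job

Take the two-pin spanner from its blue stand, lower both of its pins into the two holes of the brass retaining ring, then turn the ring clockwise (seen from above) until it comes up against its stop and its red mark meets the red mark on the lens cell. Leave the spanner standing in the ring with both pins still in the holes, and leave the black ring on the other lens cell alone.

Things in the scene. Friction and masses are not known exactly. Their poses are not given: they have to be found in the camera images.
- spanner_grip (a point): Two-pin face spanner, about 160 g, upright in the blue stand. Point: centre of its red handle block (16 mm along x, 46 along y, 44 tall); pinch it across the 16 mm. z up, y along the line of the two pins. 50 mm below this point is the underside of its steel foot bar (24 x 84 x 10 mm), from which 8 mm thick pins stick 11 mm down at y = +30 and -30 mm. Same shape after half a turn.
- spanner_foot (a point): Centre of the underside of the spanner's foot bar, half-way between the roots of its pins, 50 mm below the handle's centre; same axes. Starts level with the stand's top (20 mm above the bench), and is level with the ring's top once the pins are fully in. The stand's slot is open at the top, so the spanner lifts straight out.
- brass_ring_top (a point): Centre of the top face of the brass ring (90 mm wide, 32 mm bore, 14 mm thick), 54 mm above the bench, on a fixed aluminium cell 108 mm wide. Axes turn with the ring: z up, y through its two holes at y = +30 and -30 mm. Holes: 17 mm wide, 14 mm deep, 2.5 mm chamfers. The 8 mm pins have some 4 mm of play all round: up to 0.15 rad of spanner turn before the ring follows.
- brass_ring (a joint): Turn of the brass ring about its upright axis, in rad, growing clockwise seen from above. It starts between 0 and 0.25; the stop is at 0.85, where the ring's red mark meets the red mark on the cell. It turns with light friction (about 0.05 N m) and stays where it is left.
- black_ring_hole (a point): Mouth of one hole of the black ring, which is otherwise like the brass one (hole 30 mm from its axis, ring top 54 mm above the bench), on the other lens cell. Not to be turned. The two cells may be in either place.
Mind the look-alikes: they are no part of the job. Leave any orange look-alike of the part that bears brass_ring_top alone.

How it is judged:
On the way, in this order (a step that is already met when the one before it is completed fails the run):
1. both pins are down in the holes of the brass ring, before it is turned (horizontal distance between spanner_foot and brass_ring_top below 0.012 m and z of spanner_foot in the frame of brass_ring_top below 0.004 m and angle between the y axis of spanner_foot and the y axis of brass_ring_top, either way round below 0.26 rad and angle between spanner_foot's own z axis and vertical below 0.17 rad and value of joint brass_ring below 0.45 rad), for 0.2 s.
2. the brass ring is turned clockwise to its stop with both pins in its holes (horizontal distance between spanner_foot and brass_ring_top below 0.012 m and z of spanner_foot in the frame of brass_ring_top below 0.004 m and angle between the y axis of spanner_foot and the y axis of brass_ring_top, either way round below 0.26 rad and angle between spanner_foot's own z axis and vertical below 0.17 rad and value of joint brass_ring above 0.7 rad), for 0.2 s.
At the end, for the whole second after the job is handed in: The brass ring is turned clockwise to its stop at 0.85 rad (at least 0.70), and the spanner stands at rest and released in it: foot within 12 mm of the ring's centre and no more than 4 mm above its top, pins along the line of the holes within 0.26 rad, upright within 10 degrees (all of step 2 and linear speed of spanner below 0.02 m/s); the robot touches nothing.
It fails at once if the black ring is turned (its hole moves more than 8 mm) (distance of black_ring_hole from where it was at the start of the episode above 0.008 m).
It also fails if it takes over 45 s, if anything falls off the work surface, if the arm or the gripper's body presses on something with over 40 N, if the wrist force passes 120 N, or if a joint passes its speed limit or range.

## Working session

There is one attempt and no reset: what is moved stays moved. The work goes in short steps, Python scripts to look and compute and a shell command to move; the robot and the scene stay as the last step left them, time stands still between calls to the robot, and variables do not carry over. Pictures are saved under pics/ and viewed, at most 10 in all, crops included, and the job is handed in when it is done.

```bash
mkdir -p pics
python3 - <<'E'
from cell import manip, vision
import cv2,numpy as np
for n in("top","side"):
    d=vision.get_image(n); cv2.imwrite(f"pics/{n}0.png",d["img"]); print(n,d["K"],d["distortion"],np.round(d["extrinsics"],3))
s=manip.observe(); print(s)
E
```

```text
top [[384.14545788   0.         322.34001397]
 [  0.         384.14545788 194.39391402]
 [  0.           0.           1.        ]] [0.01115283 0.         0.         0.         0.        ] [[ 0.008 -1.    -0.007 -0.33 ]
 [-0.998 -0.008 -0.054  0.546]
 [ 0.054  0.008 -0.998  0.894]
 [ 0.     0.     0.     1.   ]]
side [[442.45277885   0.         321.00297334]
 [  0.         442.45277885 194.33834244]
 [  0.           0.           1.        ]] [-0.04777337  0.          0.          0.          0.        ] [[ 0.988 -0.155 -0.027 -0.582]
 [-0.087 -0.395 -0.915 -0.017]
 [ 0.131  0.906 -0.403  1.329]
 [ 0.     0.     0.     1.   ]]
{'t': 0.1, 'qpos': array([-1.46382649e+00,  2.59281420e-01,  1.53593057e+00, -2.59778612e-05,
        1.34804311e+00, -2.02825301e-01]), 'qvel': array([ 0.00080416, -0.00122257, -0.00241156, -0.00014761, -0.00221091,
        0.0013476 ]), 'joint_efforts': array([ 6.87598349e-04, -4.38210690e+01, -2.84643728e+01,  7.18947058e-02,
        3.62780364e-02, -6.66749497e-05]), 'tcp_pos': array([ 0.1676217 , -0.52332131,  0.21791207]), 'tool_rot': array([-3.10233619e+00, -4.84434008e-01, -8.53184617e-05]), 'ft_force': array([-0.89225246, -0.10962028, -0.3365892 ]), 'moment': array([-0.00219103, -0.01819944, -0.03830171]), 'grip_force': 0.0, 'finger_gap': 1.0021285031050877}
```

View pics/top0.png

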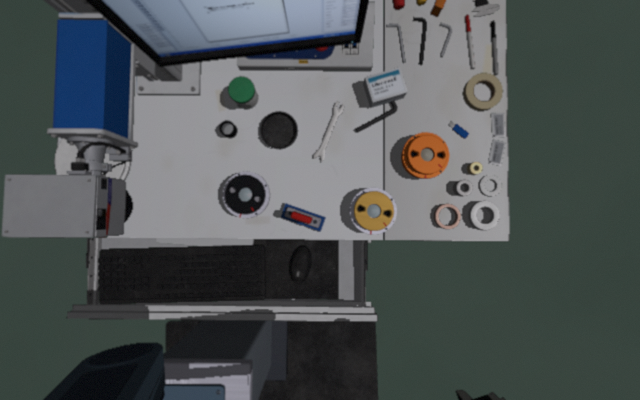

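View pics/side0.png

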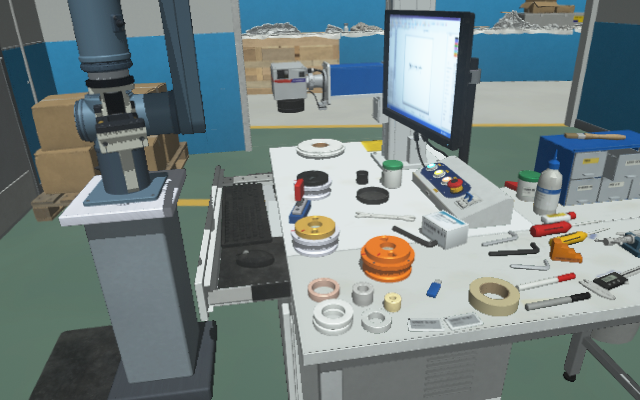

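Candidates:
- Spanner: red handle on the blue stand at top (302,217). The red pens at (470,40) and the blue USB stick at (458,130) are not it.
- Brass ring: yellow-gold ring at top (374,211). The orange look-alike at (427,155), black ring at (246,195) and tape roll at (483,92) are not it.

I choose the gold ring at (374,211) and will check it in one close crop.

```bash
cat > h.py <<'E'
import cv2,numpy as np
from cell import manip,vision
from scipy.spatial.transform import Rotation as R
def ray(d,uv,z):
    uv=np.asarray(uv,float).reshape(-1,1,2)
    p=cv2.undistortPoints(uv,d["K"],d["distortion"])[:,0]
    E=d["extrinsics"];Rm=E[:3,:3];c=-Rm.T@E[:3,3]
    w=np.c_[p,np.ones(len(p))]@Rm
    return c+w*((z-c[2])/w[:,2])[:,None]
def blobs(img,lo,hi,roi,minA=6):
    u0,v0,u1,v1=roi;h=cv2.cvtColor(img,cv2.COLOR_BGR2HSV)[v0:v1,u0:u1]
    m=cv2.inRange(h,np.array(lo),np.array(hi))
    cs,_=cv2.findContours(m,cv2.RETR_EXTERNAL,cv2.CHAIN_APPROX_NONE)
    return sorted([(c+[[u0,v0]]) for c in cs if len(c)>=minA],key=lambda c:-cv2.contourArea(c))
E
python3 - <<'E'
from h import *
d=vision.get_image("top");im=d["img"]
cv2.imwrite("pics/c1.png",cv2.resize(im[175:245,260:410],None,fx=5.3,fy=5.3,interpolation=cv2.INTER_CUBIC))
b=blobs(im,(15,60,60),(32,255,255),(340,180,405,245))[0]
(c,ax,an)=cv2.fitEllipse(cv2.convexHull(b));print("brass",c,ax,ray(d,c,.054))
g=cv2.cvtColor(im,cv2.COLOR_BGR2HSV)
for nm,lo,hi,z,roi in(("stand",(100,60,30),(125,255,255),.02,(270,195,335,240)),("red",(0,120,60),(8,255,255),.092,(270,195,335,240)),("red2",(172,120,60),(180,255,255),.092,(270,195,335,240)),("mark",(0,130,60),(8,255,255),.054,(340,180,405,245)),("mark2",(170,130,60),(180,255,255),.054,(340,180,405,245)),("dark",(0,0,0),(180,255,70),.054,(350,188,398,232))):
    for b in blobs(im,lo,hi,roi,3)[:4]:
        r=cv2.minAreaRect(b);print(nm,np.round(r[0],1),np.round(r[1],1),round(r[2]),ray(d,r[0],z).round(4), len(b))
        if nm in("stand","red"):print(ray(d,cv2.boxPoints(r),z).round(4).tolist())
E
```

```text
brass (373.2548828125, 210.5103759765625) (39.30326461791992, 40.17391586303711) [[ 0.51055272 -0.44043158  0.054     ]]
stand [302.3 217.2] [42.5 15.2] 19 [[ 0.4941 -0.2789  0.02  ]] 103
[[0.4933, -0.226, 0.02], [0.5271, -0.2374, 0.02], [0.4949, -0.3317, 0.02], [0.4614, -0.3202, 0.02]]
red [300.9 217.3] [20.2  6.3] 18 [[ 0.4942 -0.2802  0.092 ]] 45
[[0.4944, -0.2574, 0.092], [0.5074, -0.2615, 0.092], [0.4939, -0.303, 0.092], [0.481, -0.2989, 0.092]]
red2 [309.4 222. ] [1.2 5. ] 53 [[ 0.4843 -0.2985  0.092 ]] 10
dark [353.3 192.9] [ 6.1 16.3] 43 [[ 0.5498 -0.3954  0.054 ]] 34
dark [387.  213.5] [5. 6.] 90 [[ 0.5041 -0.4713  0.054 ]] 17
dark [361.  207.5] [6. 5.] 0 [[ 0.5171 -0.4129  0.054 ]] 17
dark [352.5 227.1] [12.8  3.9] 52 [[ 0.4729 -0.394   0.054 ]] 24
```

View pics/c1.png

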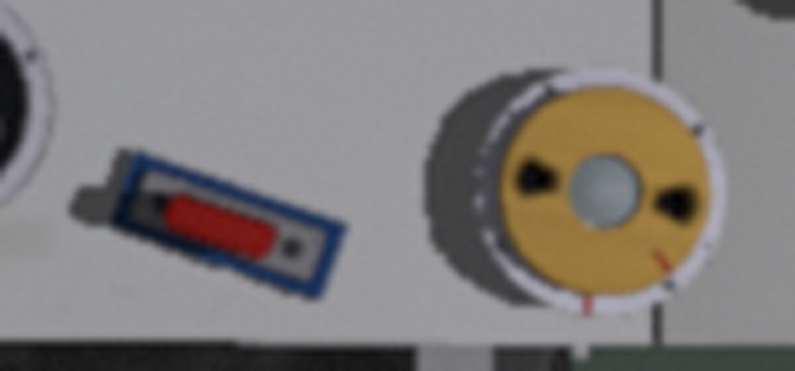

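The crop shows the gold ring centred at full-image (373,210.5). Its holes are at (361,207.5) and (387,213.5), its red mark at (385,224), and the cell mark at (371,232). The red handle is at (301,217) in the blue stand. The choices hold.

```bash
cat > go.py <<'E'
import sys
from h import *
# target x y z yaw(of tool y) -> shift/turn in tool units
def go(x,y,z,phi):
    s=manip.observe();Rt=R.from_rotvec(s["tool_rot"])
    Y=np.array([np.cos(phi),np.sin(phi),0]);Z=np.array([0,0,-1.]);X=np.cross(Y,Z)
    G=R.from_matrix(np.c_[X,Y,Z])
    print("t",s["t"],"tcp",s["tcp_pos"].round(4),"gap",round(s["finger_gap"],3),"F",s["ft_force"].round(1),"q",s["qpos"].round(2))
    print("shift",(Rt.inv().apply(np.array([x,y,z])-s["tcp_pos"])/.15).round(3),"turn",((Rt.inv()*G).as_rotvec()/.5).round(3))
if __name__=="__main__":go(*map(float,sys.argv[1:5]))
E
python3 go.py .494 -.280 .15 -.325
```

```text
t 0.15 tcp [ 0.1677 -0.5234  0.218 ] gap 1.004 F [0.5 0.2 0.3] q [-1.46  0.26  1.54  0.    1.35 -0.2 ]
shift [ 2.567 -0.882  0.455] turn [-0.002 -0.002 -1.872]
```

```bash
python3 -m crank '0.3 -0.1 0 0 0 -0.2 0; 0.6 -0.2 0 0 0 -0.4 0; 0.9 -0.3 0 0 0 -0.6 0; 0.9 -0.3 0 0 0 -0.6 0; 0.9 -0.3 0 0 0 -0.6 0'; python3 go.py .494 -.280 .15 -.325
```

```text
t: 0.65
tcp_pos: [0.2833, -0.4391, 0.2186]
tool_rot: [-2.996, -0.946, 0.001]
ft_force: [-0.0, 0.3, 0.1]
finger_gap: 0.998
grip_force: 0.0
t 0.65 tcp [ 0.2833 -0.4391  0.2186] gap 0.998 F [-0.   0.3  0.1] q [-1.21  0.21  1.6  -0.    1.33 -0.25]
shift [ 1.76  -0.061  0.457] turn [-1.000e-03  1.000e-03 -1.268e+00]
```

```bash
python3 -m crank '0.3 0 0 0 0 -0.2 0; 0.6 0 0 0 0 -0.5 0; 0.9 0 0 0 0 -0.8 0; 0.9 -0 0 0 0 -0.9 0; 0.9 -0 0 0 0 -0.9 0; 0.9 0 0 0 0 -0.9 0'; python3 go.py .494 -.280 .15 -.325
```

```text
t: 1.25
tcp_pos: [0.3923, -0.3637, 0.2184]
tool_rot: [-2.713, -1.583, 0.001]
ft_force: [-0.0, 0.3, -0.4]
finger_gap: 1.0
grip_force: 0.0
t 1.25 tcp [ 0.3923 -0.3637  0.2184] gap 1.0 F [-0.   0.3 -0.4] q [-0.96  0.23  1.57 -0.    1.34 -0.44]
shift [0.82  0.316 0.456] turn [-0.001  0.001 -0.379]
```

```bash
python3 -m crank '0.3 0.1 0.1 0 0 -0.2 0; 0.6 0.2 0.3 0 0 -0.38 0; 0.82 0.316 0.45 0 0 -0.38 0; 0.82 0.316 0.45 0 0 -0.38 0; 0.82 0.316 0.45 0 0 -0.38 0; 0.82 0.316 0.45 0 0 -0.38 0; 0.82 0.316 0.45 0 0 -0.38 0'; python3 go.py .494 -.280 .053 -.325
python3 - <<'E'
from h import *
t=vision.get_image("top")["img"][150:290,220:400];s=vision.get_image("side")["img"][120:260,250:430]
cv2.imwrite("pics/c2.png",np.hstack([cv2.resize(i,(400,311),interpolation=cv2.INTER_CUBIC) for i in(t,s)]))
E
```

```text
t: 1.95
tcp_pos: [0.4941, -0.2803, 0.1523]
tool_rot: [2.549, 1.833, 0.0]
ft_force: [0.7, -0.1, 0.1]
finger_gap: 0.996
grip_force: 0.0
t 1.95 tcp [ 0.4941 -0.2803  0.1523] gap 0.996 F [ 0.7 -0.1  0.1] q [-0.71  0.34  1.59 -0.    1.21 -0.39]
shift [ 0.003 -0.002  0.662] turn [0.003 0.002 0.002]
```

View pics/c2.png

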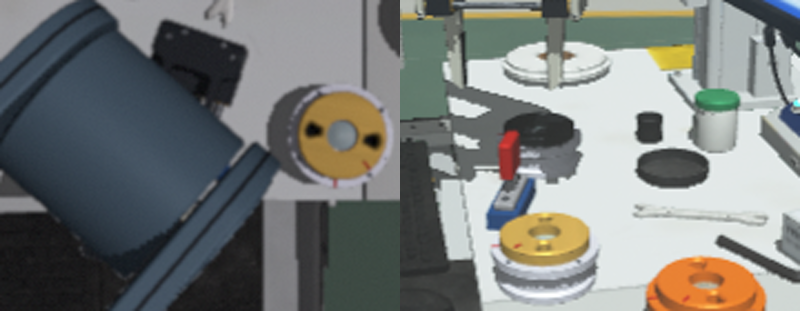

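The fingers (side crop columns 455 and 555) straddle the red handle (508,155) centrally, so I descend and grip.

```bash
python3 -m crank '0 0 0.2 0 0 0 0; 0 0 0.4 0 0 0 0; 0 0 0.55 0 0 0 0; 0 0 0.65 0 0 0 0; 0 0 0.65 0 0 0 0; 0 0 0.65 0 0 0 0;0 0 0.65 0 0 0 0' 40; python3 -m crank '0 0 0 0 0 0 1; 0 0 0 0 0 0 1; 0 0 0 0 0 0 1; 0 0 0 0 0 0 1; 0 0 0 0 0 0 1; 0 0 0 0 0 0 1; 0 0 0 0 0 0 1; 0 0 0 0 0 0 1' 40;python3 go.py .5106 -.4404 .14 -.219
```

```text
t: 2.75
tcp_pos: [0.4954, -0.2793, 0.055]
tool_rot: [2.546, 1.836, 0.001]
ft_force: [-0.2, 0.7, 0.6]
finger_gap: 0.999
grip_force: 0.0
t: 3.55
tcp_pos: [0.4947, -0.2784, 0.0536]
tool_rot: [-2.548, -1.838, 0.0]
ft_force: [0.3, -0.3, -0.7]
finger_gap: 0.361
grip_force: 0.0
t 3.55 tcp [ 0.4947 -0.2784  0.0536] gap 0.361 F [ 0.3 -0.3 -0.7] q [-0.71  0.45  1.7   0.    0.99 -0.39]
shift [-0.992  0.441 -0.576] turn [-0.    -0.    -0.204]
```

Fingers still closing.

```bash
python3 -m crank '0 0 0 0 0 0 1; 0 0 0 0 0 0 1; 0 0 0 0 0 0 1; 0 0 0 0 0 0 1; 0 0 0 0 0 0 1; 0 0 0 0 0 0 1'; python3 -m crank '0 0 -0.1 0 0 0 1; 0 0 -0.3 0 0 0 1; 0 0 -0.5 0 0 0 1; 0 0 -0.6 0 0 0 1; 0 0 -0.6 0 0 0 1; 0 0 -0.6 0 0 0 1; 0 0 -0.6 0 0 0 1';python3 go.py .5106 -.4404 .14 -.219
python3 - <<'E'
from h import *
d=vision.get_image("side");s=d["img"][120:260,250:430]
cv2.imwrite("pics/c3.png",cv2.resize(s,(700,544),interpolation=cv2.INTER_CUBIC))
E
```

```text
t: 4.15
tcp_pos: [0.4946, -0.2783, 0.0536]
tool_rot: [-2.548, -1.838, 0.0]
ft_force: [-0.8, -0.0, -0.2]
finger_gap: 0.17
grip_force: 40.0
t: 4.85
tcp_pos: [0.4939, -0.2777, 0.142]
tool_rot: [-2.546, -1.836, 0.001]
ft_force: [0.4, -0.2, -2.2]
finger_gap: 0.169
grip_force: 40.0
t 4.85 tcp [ 0.4939 -0.2777  0.142 ] gap 0.169 F [ 0.4 -0.2 -2.2] q [-0.71  0.35  1.6   0.    1.19 -0.39]
shift [-0.994  0.448  0.011] turn [-0.005 -0.002 -0.204]
```

View pics/c3.png

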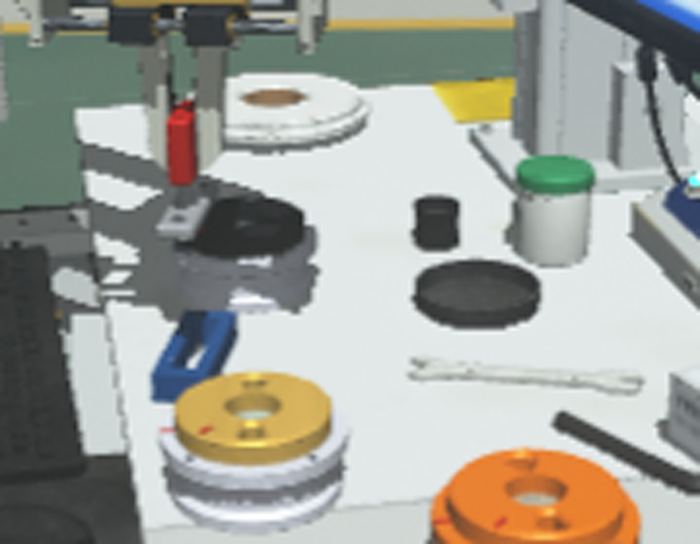

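The spanner is out of the stand, upright in the fingers at crop (180,145), with its foot bar at (185,215). Next I move above the ring.

```bash
python3 - <<'E'
from h import *
d=vision.get_image("side");print(ray(d,[(250+254/3.889,120+407/3.886)],.054))
# bore centre in top view at first picture scale
print(ray(vision.get_image("top"),[(260+605/5.3,175+190/5.3)],.054))
E
python3 -m crank '-0.2 0.1 0 0 0 -0.1 1; -0.45 0.2 0 0 0 -0.2 1; -0.7 0.32 0 0 0 -0.2 1; -0.9 0.4 0 0 0 -0.2 1; -0.98 0.445 0 0 0 -0.2 1; -0.98 0.445 0 0 0 -0.2 1; -0.98 0.445 0 0 0 -0.2 1; -0.98 0.445 0 0 0 -0.2 1'; python3 go.py .511 -.439 .11 -.219
python3 - <<'E'
from h import *
t=vision.get_image("top")["img"][170:250,320:420];s=vision.get_image("side")["img"][150:270,260:360]
cv2.imwrite("pics/c4.png",np.hstack([cv2.resize(t,(400,320),interpolation=cv2.INTER_CUBIC),cv2.resize(s,(400,480),interpolation=cv2.INTER_CUBIC)[:320] if 0 else cv2.resize(s[20:100],(400,320),interpolation=cv2.INTER_CUBIC)]))
E
```

```text
[[ 0.50793624 -0.44934886  0.054     ]]
[[ 0.50980818 -0.44244427  0.054     ]]
t: 5.8
tcp_pos: [0.5116, -0.4375, 0.1432]
tool_rot: [-2.451, -1.963, -0.0]
ft_force: [-0.4, -0.9, -1.2]
finger_gap: 0.167
grip_force: 40.0
t 5.8 tcp [ 0.5116 -0.4375  0.1432] gap 0.167 F [-0.4 -0.9 -1.2] q [-0.87  0.53  1.31  0.    1.3  -0.65]
shift [-0.011 -0.001  0.221] turn [-0.002 -0.002 -0.002]
```

View pics/c4.png

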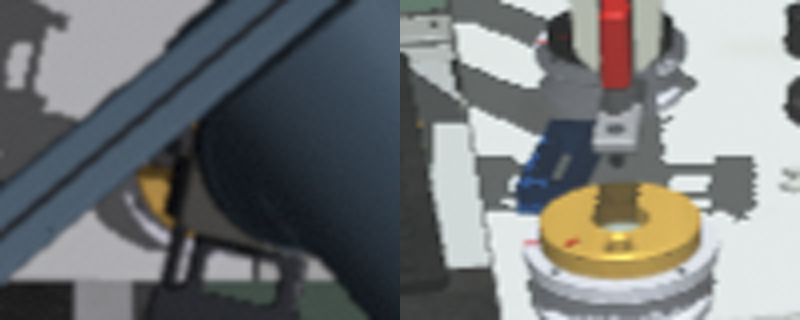

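The spanner hangs over the ring, with its near pin at crop (617,160) and the near hole at (620,243). I compare the two by rays.

```bash
python3 - <<'E'
from h import *
d=vision.get_image("side");im=d["img"]
print("pin",ray(d,[(314.3,210.5)],.0986),"expected .505 -.4668");print("hole",ray(d,[(315,230.5)],.054),"expected ~.504 -.4713")
b=blobs(im,(15,90,60),(30,255,255),(285,205,345,245))[0]; print(cv2.boundingRect(b))
t=im[195:250,285:345];cv2.imwrite("pics/c5.png",cv2.resize(t,None,fx=10,fy=10,interpolation=cv2.INTER_CUBIC))
E
python3 go.py .5104 -.442 .11 -.219
```

```text
pin [[ 0.50430334 -0.4696503   0.0986    ]] expected .505 -.4668
hole [[ 0.50349654 -0.47533336  0.054     ]] expected ~.504 -.4713
(295, 216, 40, 24)
t 5.95 tcp [ 0.5119 -0.4378  0.1439] gap 0.172 F [ 0.4  0.4 -2. ] q [-0.87  0.53  1.31  0.    1.3  -0.65]
shift [-0.03  -0.004  0.226] turn [-0.    -0.    -0.002]
```

View pics/c5.png

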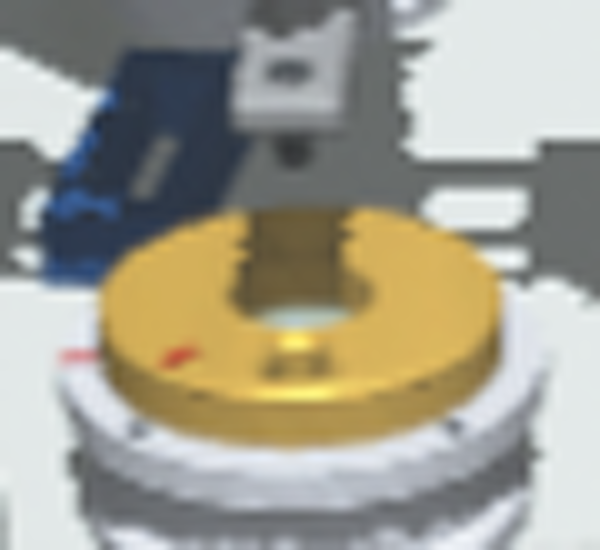

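The side view gives a hole-minus-pin shift of (-1,-6) mm, against the planned (-1.5,-4.2) mm. I'll use about -5 mm and descend in stages.

```bash
python3 -m crank '-0.033 0 0.08 0 0 0 1; -0.033 0 0.16 0 0 0 1; -0.033 0 0.24 0 0 0 1; -0.033 0 0.28 0 0 0 1; -0.033 0 0.3 0 0 0 1; -0.033 0 0.32 0 0 0 1; -0.033 0 0.335 0 0 0 1; -0.033 0 0.335 0 0 0 1;-0.033 0 0.335 0 0 0 1'; python3 go.py .5104 -.442 .0876 -.219
```

```text
t: 6.85
tcp_pos: [0.5103, -0.4436, 0.0932]
tool_rot: [-2.452, -1.963, 0.0]
ft_force: [-1.7, 1.1, -1.4]
finger_gap: 0.171
grip_force: 40.0
t 6.85 tcp [ 0.5103 -0.4436  0.0932] gap 0.171 F [-1.7  1.1 -1.4] q [-0.88  0.58  1.36 -0.    1.2  -0.66]
shift [ 0.011 -0.002  0.038] turn [-0.001 -0.    -0.004]
```

```bash
python3 -m crank '0 0 0.01 0 0 0 1; 0 0 0.02 0 0 0 1; 0 0 0.03 0 0 0 1; 0 0 0.03 0 0 0 1; 0 0 0.03 0 0 0 1; 0 0 0.03 0 0 0 1; 0 0 0.03 0 0 0 1'; python3 go.py .5104 -.442 .0876 -.219
python3 - <<'E'
from h import *
t=vision.get_image("side")["img"][185:250,280:350];cv2.imwrite("pics/c6.png",cv2.resize(t,None,fx=7,fy=7,interpolation=cv2.INTER_CUBIC))
E
```

```text
t: 7.55
tcp_pos: [0.5104, -0.4435, 0.0886]
tool_rot: [-2.452, -1.963, 0.0]
ft_force: [-1.9, 1.7, -2.7]
finger_gap: 0.169
grip_force: 40.0
t 7.55 tcp [ 0.5104 -0.4435  0.0886] gap 0.169 F [-1.9  1.7 -2.7] q [-0.88  0.58  1.37 -0.    1.19 -0.66]
shift [ 0.01  -0.002  0.007] turn [-0.001 -0.001 -0.004]
```

View pics/c6.png

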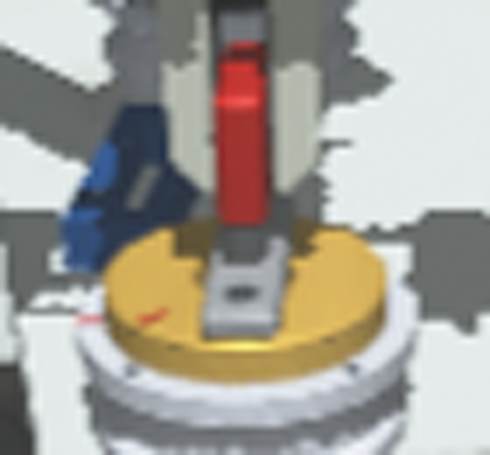

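The foot bar sits on the ring with both pins in. Now I turn clockwise from above, which is +z in the tool frame.

```bash
python3 -m crank '0 0 0 0 0 0.1 1; 0 0 0 0 0 0.2 1; 0 0 0 0 0 0.3 1; 0 0 0 0 0 0.4 1; 0 0 0 0 0 0.5 1; 0 0 0 0 0 0.6 1; 0 0 0 0 0 0.7 1; 0 0 0 0 0 0.8 1; 0 0 0 0 0 0.9 1; 0 0 0 0 0 1 1; 0 0 0 0 0 1 1'; python3 go.py .5104 -.442 .0876 -1.15;python3 -c "from cell import manip;print(manip.observe()['moment'])"
```

```text
t: 8.7
tcp_pos: [0.5104, -0.4438, 0.0888]
tool_rot: [-2.862, -1.294, 0.001]
ft_force: [-3.0, 0.7, -2.1]
finger_gap: 0.168
grip_force: 40.0
t 8.7 tcp [ 0.5104 -0.4438  0.0888] gap 0.168 F [-3.   0.7 -2.1] q [-0.88  0.58  1.37 -0.    1.19 -0.16]
shift [ 0.009 -0.008  0.008] turn [-0.001  0.001  0.857]
[ 0.26980521  0.58240816 -0.04381629]
```

```bash
python3 -m crank '0 0 0 0 0 0.1 1; 0 0 0 0 0 0.2 1; 0 0 0 0 0 0.3 1; 0 0 0 0 0 0.4 1; 0 0 0 0 0 0.5 1; 0 0 0 0 0 0.6 1; 0 0 0 0 0 0.7 1; 0 0 0 0 0 0.7 1'; python3 go.py .5104 -.442 .0876 -1.15;python3 -c "from cell import manip;print(manip.observe()['moment'])"
python3 - <<'E'
from h import *
t=vision.get_image("side")["img"][185:250,280:350];cv2.imwrite("pics/c7.png",cv2.resize(t,None,fx=8,fy=8,interpolation=cv2.INTER_CUBIC))
E
```

```text
t: 9.5
tcp_pos: [0.5096, -0.4415, 0.0887]
tool_rot: [-3.039, -0.778, 0.002]
ft_force: [-5.0, 6.1, 1.7]
finger_gap: 0.174
grip_force: 40.1
t 9.5 tcp [ 0.5096 -0.4415  0.0887] gap 0.174 F [-5.   6.1  1.7] q [-0.88  0.58  1.37  0.    1.2   0.19]
shift [0.003 0.005 0.007] turn [-0.01   0.001  0.16 ]
[1.54220092 1.03753863 0.42356627]
```

View pics/c7.png

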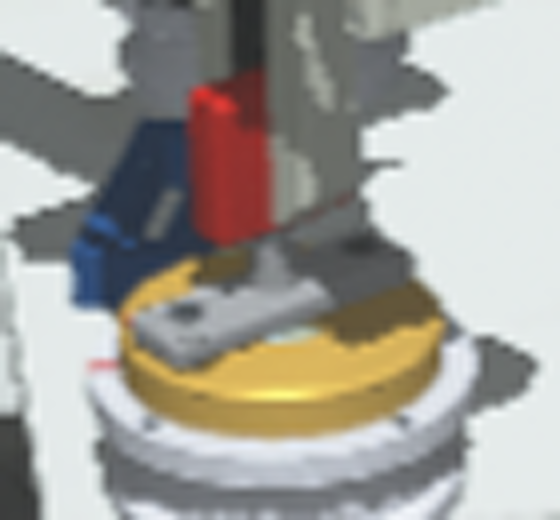

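The foot is still seated. The moment rose to 0.42 N m, which suggests the stop. I check the mark angle by ray.

```bash
python3 - <<'E'
from h import *
d=vision.get_image("side");im=d["img"]
for lo,hi in(((0,110,50),(9,255,255)),((168,110,50),(180,255,255))):
  for b in blobs(im,lo,hi,(285,215,302,240),1):
    p=b[:,0].mean(0); 
    for z in(.054,.040):
      w=ray(d,p,z)[0]; r=w[:2]-[.510,-.4425]; print(p.round(1),z,w.round(4),"r",np.hypot(*r).round(3),"ang",np.arctan2(r[1],r[0]).round(3))
E
python3 -m crank '0 0 0 0 0 0.05 1; 0 0 0 0 0 0.1 1; 0 0 0 0 0 0.15 1; 0 0 0 0 0 0.2 1;  0 0 0 0 0 0.2 1; 0 0 0 0 0 0.2 1'; python3 go.py .5104 -.442 .0876 -1.15;python3 - <<'E'
from h import *
print(manip.observe()['moment'])
d=vision.get_image("side");im=d["img"].astype(int)
roi=im[222:240,286:302];red=roi[...,2]-roi[...,1]
for v,u in zip(*np.where((red>45)&(abs(roi[...,1]-roi[...,0])<45))):
    p=(u+286,v+222);o=[]
    for z in(.054,.040):
      w=ray(d,p,z)[0];r=w[:2]-[.510,-.4425];o+=[np.hypot(*r).round(3),(np.arctan2(r[1],r[0])%6.283).round(3)]
    print(p,roi[v,u],o)
E
```

```text
t: 10.2
tcp_pos: [0.5098, -0.4417, 0.0887]
tool_rot: [-3.074, -0.63, 0.003]
ft_force: [-4.9, 5.8, 1.3]
finger_gap: 0.176
grip_force: 43.3
t 10.2 tcp [ 0.5098 -0.4417  0.0887] gap 0.176 F [-4.9  5.8  1.3] q [-0.88  0.58  1.37  0.    1.2   0.29]
shift [0.003 0.004 0.008] turn [-0.008  0.002 -0.034]
[1.38509264 0.88303412 1.15950352]
(np.int64(292), np.int64(230)) [155 150 215] [np.float64(0.058), np.float64(3.502), np.float64(0.053), np.float64(3.038)]
(np.int64(293), np.int64(230)) [154 149 214] [np.float64(0.056), np.float64(3.522), np.float64(0.051), np.float64(3.042)]
(np.int64(294), np.int64(230)) [126 128 174] [np.float64(0.055), np.float64(3.544), np.float64(0.049), np.float64(3.047)]
```

The moment of 1.16 N m against 0.05 N m ring friction shows it is hard on the stop. I relax the twist, release and retreat upward.

```bash
python3 -m crank '0 0 0 0 0 -0.1 1; 0 0 0 0 0 -0.2 1; 0 0 0 0 0 -0.2 1; 0 0 0 0 0 -0.2 0.7; 0 0 0 0 0 -0.2 0.5; 0 0 0 0 0 -0.2 0.3; 0 0 0 0 0 -0.2 0.3; 0 0 0 0 0 -0.2 0.3; 0 0 0 0 0 -0.2 0.3;0 0 0 0 0 -0.2 0.3;0 0 0 0 0 -0.2 0.3;0 0 0 0 0 -0.2 0.3'; python3 go.py .5104 -.442 .24 -1.15
```

```text
t: 11.45
tcp_pos: [0.5106, -0.4438, 0.0889]
tool_rot: [-3.044, -0.777, -0.0]
ft_force: [0.1, 0.1, -0.2]
finger_gap: 0.698
grip_force: 0.0
t 11.45 tcp [ 0.5106 -0.4438  0.0889] gap 0.698 F [ 0.1  0.1 -0.2] q [-0.88  0.58  1.37  0.    1.19  0.19]
shift [ 0.004 -0.011 -1.007] turn [-0.    -0.     0.158]
```

```bash
python3 -m crank '0 0 -0.15 0 0 0 0.3; 0 0 -0.4 0 0 0 0.3; 0 0 -0.7 0 0 0 0.3; 0 0 -0.9 0 0 0 0.3; 0 0 -0.9 0 0 0 0.3;  -0.3 0 -0.9 0 0 0 0.3; -0.6 0 -0.9 0 0 0 0.3; -0.9 0 -0.9 0 0 0 0.3;-0.9 0 -0.9 0 0 0 0.3;-0.9 0 -0.9 0 0 0 0.3'
python3 - <<'E'
from h import *
t=vision.get_image("top")["img"][180:250,340:410];s=vision.get_image("side")["img"][185:255,280:350]
cv2.imwrite("pics/c8.png",np.hstack([cv2.resize(i,(400,400),interpolation=cv2.INTER_CUBIC) for i in(t,s)]))
print(manip.observe()["t"],manip.observe()["tcp_pos"])
E
```

```text
t: 12.45
tcp_pos: [0.3911, -0.5087, 0.223]
tool_rot: [-3.044, -0.773, -0.0]
ft_force: [-0.2, 0.3, 0.0]
finger_gap: 0.701
grip_force: 0.0
12.55 [ 0.39275964 -0.50780758  0.2233116 ]
```

View pics/c8.png

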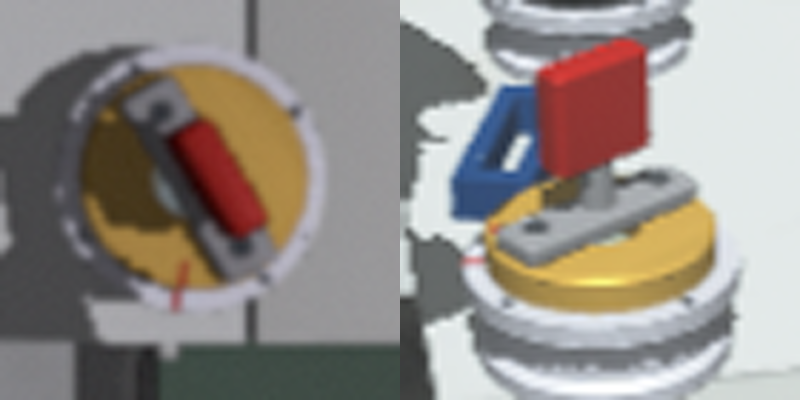

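The ring's red mark (183,270) lines up with the cell mark (178,300) in the top crop. The spanner stands upright and free, seated in the ring.

```bash
python3 -c "from cell import manip;print(manip.job_done())"
```

```text
the job is handed in; nothing more can be done
None
```

I turned the brass ring clockwise to its stop with the red marks meeting, left the spanner standing free with both pins in the holes, and handed the job in at about 12.6 s; the black ring was not touched, and no verdict came back.

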